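# Load a covered reagent carousel in bay order

### The job

Load the two missing reagents into the bench carousel in bay order. First stand the largest of the three bottles in front of the tube rack, right of the carousel, fully home in the empty one-dot bay that shows in the window of the clear cover; then turn the carousel until the empty two-dot bay stands in the middle of the window and stand the smallest of the three fully home in that one, leaving the bay there. Keep both bottles upright, set them down rather than dropping them, and leave the medium bottle and the small things round about where they are.

Things in the scene. Friction and masses are not known exactly. Their poses are not given: they have to be found in the camera images.
- bottle_large_mid (a point): Largest loose bottle, amber, upright: 82 mm tall; round body 40 mm wide up to 59 mm above its foot, then a screw cap 31 mm wide from 60 to 82 mm (it does not turn; good to grasp). About 90 g. The point is on its axis, 41 mm above its foot; z up. Goes in bay 1.
- bottle_small_mid (a point): Smallest loose bottle, amber, upright: 66 mm tall; round body 30 mm wide up to 48 mm above its foot, then a cap 23 mm wide from 48 to 66 mm (it does not turn; good to grasp). About 50 g. The point is on its axis, 33 mm above its foot; z up. Goes in bay 2.
- bottle_medium_mid (a point): Medium loose bottle, amber, 73 mm tall and 34 mm wide, standing near the other two; a spare that stays where it is. The point is half-way up, 36.5 mm above its foot.
- carousel: Reagent carousel, 262 mm across, fixed; origin on its axis at bench height, -x points out through the window's middle. Clear fixed cover over the rotor: outer radius 122.5 mm, top 128 mm above the bench, 4 mm thick; a hole round the knob; the window cuts wall and roof away, from the rim to the centre, 57 degrees either side of -x. Bays 3, 4 and 5 hold bottles that are fixed in them.
- bay_1 (a point): Bay 1 (one dot), the large empty bay, in the window at the start: centre of its floor, 35 mm above the bench. Round, 44 mm bore with a lead-in flared 5 mm wider, rim 29 mm above the floor. Moves with the rotor.
- bay_2 (a point): Bay 2 (two dots), the small empty bay, under the cover at the start, 72 degrees clockwise of bay 1 seen from above: centre of its floor, 35 mm above the bench. Round, 34 mm bore with a lead-in flared 5 mm wider, rim 29 mm above the floor. Moves with the rotor.
- window (a point): Middle of the window: the point straight above where a bay's centre stands when it is in the middle of the window, 128 mm above the bench (level with the cover's top).
- knob (a point): Black bar knob at the rotor's centre, above the cover, to turn the rotor by: upright bar 46 mm long, 14 mm thick, from 140 to 173 mm above the bench, on a round skirt 46 mm across (132 to 140 mm). The point is on the axis, 158 mm above the bench; x runs along the bar, -x to bay 1, z up; turns with the rotor.
- rotor (a joint): Angle (rad) of the white rotor with five bays 72 degrees apart on a circle of 82 mm radius, numbered clockwise from above by dots on the hub. 0: bay 1 in the window's middle; 1.257: bay 2 there; grows counter-clockwise from above. Turns from -3.1 to 3.1 against light friction (0.08 N m) and stays where left.
- tape_roll_mid (a point): Roll of white label tape lying flat, 60 mm across, 19 mm high; a bystander. The point is its centre.
- tweezers_mid (a point): Plain forceps lying on the bench, 124 mm long; a bystander. The point is its centre.
- carton_mid (a point): Small orange-brown carton, 76 x 42 x 53 mm; a bystander. The point is its centre.
- lying_tube_mid (a point): Capped tube lying on the bench left of the carousel, 79 mm long, 16 mm thick; a bystander. The point is its centre.
There are look-alikes about, which are no part of the job. What is shaped like the part that bears bottle_large_mid but purple is not meant. Leave any red look-alike of the part that bears bottle_small_mid alone.

How it is judged:
By the outcome, as a careful person would: the job done as asked, in the order asked, and still so for the second after the job is handed in, with the robot touching nothing.
It also fails if it takes over 61 s, if anything falls off the work surface, if the arm or the gripper's body presses on something with over 40 N, if the wrist force passes 120 N, or if a joint passes its speed limit or range.

### The arm

A 6-joint arm with a two-finger parallel gripper is mounted at the origin on a cart in front of the work surface, level with it; the furniture and walls round the work are solid. World frame = base frame: x ahead of the robot, y to its left, z up, the work surface at z = 0. Lengths are in m, angles in degrees, forces in N, time in s.
With the tool pointing down it reaches from about 0.375 to 0.9 m from the base axis. Payload 3.1 kg.
Tool frame: the origin (TCP) lies where the fingers leave the gripper's body, on its centre line; the fingertips stand 70 mm ahead of it and the grasp point (between the pads) lies 51 mm ahead of it; z points along the fingers, y is the line along which they close (so a half turn about z gives the same grasp; the last joint's range is limited). The gripper opens to 87 mm and grips with 3 to 60 N. Pads are 19 mm wide; open, the fingers measure 117 mm over their backs; the gripper's body (75 mm by 190 mm) begins 51 mm behind the grasp point.
Start: joints at [-87.233, 30.224, 82.088, -0, 67.689, -10.227], TCP at [0.141, -0.609, 0.292] pointing down, gripper open.
Joint ranges: [-176.69, 176.69], [-43.24, 126.21], [12.49, 139.97], [-82, 262], [0, 151.66], [-163.58, 163.58]. Speed limits (degrees/s): [159.86, 159.86, 180, 180, 180, 180].

### API

Orientations are given as a 3x3 rotation matrix whose columns are the frame's x, y, z axes.
In Python, from rig import readout, capture, calibration, bot, look_for gives the robot as it stands. The module is installed in compiled form; this text tells all that it offers.
- The arm moves only by the shell command python3 -m pendant 'ROWS'. ROWS is JSON, a list of rows, each a list of 7 numbers: the shift along the tool's x, y, z normalised to -1 to 1, where 1 is 200 mm, then the turn, a rotation vector about the tool's x, y, z normalised to -1 to 1, where 1 is 180 degrees, then the closure, from -1 (fully open) to 1 (shut). In form: [[dx, dy, dz, ax, ay, az, grip], ...]. A call has 1 to 8 rows; each row is the pose to reach, as a shift and turn from the pose commanded when the call began, along the tool's axes at that moment, turning the shorter way round; what a row does not reach only later rows make up. A row lasts 1/10 s, in which the tool goes at most 50 mm and 8.59 degrees, less where a joint would pass 70% of its speed; a pose out of reach is approached as far as the arm can. A call with a number of a shift or a turn outside -1 to 1 is refused whole. A call with a gripper value outside its range is refused whole. The fingers move at their own pace and stop on an object; the grip force is fixed at half the most. Time passes only in rows, so rows that repeat a pose let the fingers close. It gives the time, the measured TCP pose, the force, the opening and the grip force at its end, in the units of the state.
- readout.read_state(): the state, without advancing time (a new reading comes with each control period).
- capture(name): name is "scene" or "top" or "wrist"; returns (picture, depth): 384x512x3 uint8, red, green, blue; 384x512 float32, m along the optical axis (not along the pixel's ray), 0 where there is no reading.
- calibration(name): a dict with "mtx" (3x3 intrinsics, pixels), "T" (4x4, takes a point from camera to world coordinates); the wrist camera has in their place "mount" (4x4, takes a point from camera to tool coordinates, whose origin is the TCP and whose axes are the flange's). Camera axes: x right, y down, z forward; pixel columns grow to the right and rows downward; lengths in m; the calibration is good to about 2 mm. A picture is of the moment at which its call begins: read the wrist's pose just before it. calibration takes no time and is no camera call.
- bot.hand_in(): hands the job in; it is judged then, once.
Trained networks look in the newest picture that a camera, given by its name, has taken for a name from the list of things; names that differ only in an ending like _2 or _b are one class to them, and where a whole thing is asked for, a point or a joint stands for the part that bears it (a point fixed in the world has none). Each returns a list of dicts, best first, with "conf" (0 to 1); they miss things now and then, are a little off and sometimes report something else, mostly with a low value. They report only what shows in the picture. A call takes as long as a camera call. They do not tell look-alikes from the thing itself.
- look_for(thing, camera): "extent" ([left, top, right, bottom] in pixels, round what is visible of it).
The state is a dict: "time_s": time; "joint_positions": joint angles; "qvel": joint speeds; "tau": joint torques, N m; "position": TCP position; "tcp_rot": TCP orientation; "force": force on the tool from outside, world axes, zero at the start; "moment": the same for the moment, N m; "opening": opening from 0.0 (shut) to 1.0 (fully open); "grasp_force": force on a finger pad.
Only numpy, scipy, OpenCV 4.12 (cv2) and the standard library are available. Lean on these libraries where they do the work, as an engineer would, in place of code of your own. Each camera call takes 0.05 s, during which the arm holds its last target. There are 200 camera calls.

## Working session

There is one attempt and no reset: what is moved stays moved. The work goes in short steps, Python scripts to look and compute and a shell command to move; the robot and the scene stay as the last step left them, time stands still between calls to the robot, and variables do not carry over. Pictures are saved under pics/ and viewed, at most 10 in all, crops included, and the job is handed in when it is done.

```bash
mkdir -p pics
cat > h.py <<'E'
import numpy as np, cv2
from rig import readout, capture, calibration, bot, look_for
np.set_printoptions(precision=4,suppress=True)
def cam(n):
    c=calibration(n)
    if n=="wrist":
        s=readout.read_state(); T=np.eye(4); T[:3,:3]=s["tcp_rot"]; T[:3,3]=s["position"]
        return np.array(c["mtx"]),T@np.array(c["mount"])
    return np.array(c["mtx"]),np.array(c["T"])
def cloud(n):
    K,T=cam(n); p,d=capture(n)
    v,u=np.mgrid[:384,:512]
    P=np.stack([(u-K[0,2])/K[0,0]*d,(v-K[1,2])/K[1,1]*d,d],-1)
    W=P@T[:3,:3].T+T[:3,3]; W[d==0]=np.nan
    return p,W,K,T
def save(p,f): cv2.imwrite("pics/"+f,cv2.cvtColor(p,cv2.COLOR_RGB2BGR))
E
python3 - <<'E'
from h import *
ps=[]
for n in ["scene","top"]:
    p,W,K,T=cloud(n); np.savez(n+".npz",p=p,W=W,K=K,T=T); save(p,n+".png")
    print(n,T)
    for t in ["bottle_large_mid","bottle_small_mid","bottle_medium_mid","carousel","knob","rotor"]:
        for r in look_for(t,n)[:3]:
            e=r["extent"]; u,v=int((e[0]+e[2])/2),int((e[1]+e[3])/2)
            print(t,np.round(e),round(r["conf"],2),W[v,u],p[v,u])
s=readout.read_state(); print(s)
E
```

```text
scene [[ 0.8556 -0.2257  0.4658 -0.04  ]
 [-0.5176 -0.3776  0.7678 -1.0145]
 [ 0.0025 -0.8981 -0.4399  0.6501]
 [ 0.      0.      0.      1.    ]]
bottle_large_mid [293. 239. 308. 274.] 0.87 [ 0.5219 -0.3161  0.0531] [137  59 153]
bottle_large_mid [291. 221. 312. 250.] 0.74 [ 0.5825 -0.2395  0.0531] [132  97  68]
bottle_small_mid [267. 246. 278. 276.] 0.66 [ 0.4648 -0.2812  0.0412] [145 107  77]
bottle_small_mid [255. 267. 265. 284.] 0.61 [ 0.3963 -0.3353  0.0571] [145  27  27]
bottle_medium_mid [237. 220. 254. 248.] 0.82 [ 0.459  -0.163   0.0548] [137 111  93]
carousel [232. 155. 294. 224.] 0.97 [ 0.5746 -0.0671  0.1171] [156 145 135]
knob [231. 152. 256. 213.] 0.66 [ 0.5369 -0.0199  0.1292] [197 191 176]
rotor [231. 155. 257. 214.] 0.87 [ 0.5333 -0.0316  0.1283] [222 215 196]
top [[ 0.0183 -0.9869  0.1603  0.3273]
 [-0.9994 -0.0227 -0.0259 -0.0825]
 [ 0.0292 -0.1598 -0.9867  1.2839]
 [ 0.      0.      0.      1.    ]]
bottle_large_mid [177. 155. 241. 212.] 0.68 [0.5618 0.0576 0.0641] [210 193 169]
bottle_large_mid [296. 171. 310. 187.] 0.56 [ 0.5802 -0.2207  0.0803] [234  70  62]
b
[... 627 characters left out ...]
6]
rotor [175. 155. 244. 213.] 0.8 [0.5627 0.0552 0.0599] [209 192 168]
rotor [165. 126. 254. 220.] 0.56 [0.5777 0.0471 0.1428] [202 213 211]
{'time_s': 0.7, 'joint_positions': array([-87.2332,  30.2202,  82.0869,  -0.0006,  67.6881, -10.2272]), 'qvel': array([-0.0656, -0.017 ,  0.0836,  0.0225, -0.0693, -0.0024]), 'tau': array([ -0.0018, -43.9867, -17.6949,   0.0633,   0.0505,  -0.    ]), 'position': array([ 0.1406, -0.609 ,  0.2923]), 'tcp_rot': array([[ 0.9744,  0.2249, -0.    ],
       [ 0.2249, -0.9744, -0.0001],
       [-0.    ,  0.0001, -1.    ]]), 'force': array([0.6537, 0.2481, 0.2263]), 'moment': array([ 0.0235,  0.0256, -0.0187]), 'grasp_force': 0.0, 'opening': 1.0024912212385535}
```

View pics/scene.png

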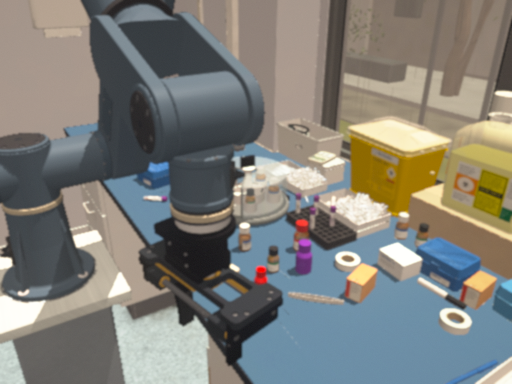

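View pics/top.png

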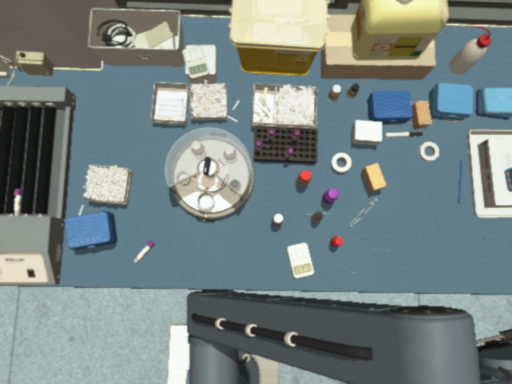

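The scene shows the large amber bottle (red cap) at top-view pixel (304,177), the small one (black cap) at (317,216) and the medium one (white cap) at (278,219). Purple (330,196) and red (337,241) are the look-alikes. The carousel is around (208,172), with the empty bay at (206,202).

Run:
```python
from h import *
f=np.load("top.npz"); p,W=f["p"],f["W"]
def blob(c,r,z0,z1):
    d=np.hypot(W[...,0]-c[0],W[...,1]-c[1]); m=(d<r)&(W[...,2]>z0)&(W[...,2]<z1)
    q=W[m]; (x,y),R=cv2.minEnclosingCircle(q[:,:2].astype(np.float32)); return len(q),q.mean(0),(x,y,R)
for n,c,h in [("L",(.578,-.222),.082),("S",(.468,-.262),.066),("M",(.465,-.147),.073)]:
    print(n,blob(c,.03,h-.008,h+.01))
# cover roof
m=(W[...,2]>.12)&(W[...,2]<.136)&(np.hypot(W[...,0]-.575,W[...,1]-.05)<.16)
q=W[m]; print("roof",len(q),q.mean(0),q.min(0),q.max(0))
(x,y),R=cv2.minEnclosingCircle(q[:,:2].astype(np.float32)); print(x,y,R)
m=(W[...,2]>.16)&(W[...,2]<.185)&(np.hypot(W[...,0]-.575,W[...,1]-.03)<.08)
q=W[m]; print("knob",len(q),q.mean(0),q.min(0),q.max(0),p[m].mean(0)); print(cv2.minAreaRect(q[:,:2].astype(np.float32)))
save(cv2.resize(p[115:235,150:270],None,fx=5,fy=5,interpolation=cv2.INTER_CUBIC),"car.png")
```

```text
L (84, array([ 0.5891, -0.2282,  0.0803]), (0.590212345123291, -0.22856366634368896, 0.01557235512882471))
S (48, array([ 0.4734, -0.2696,  0.0653]), (0.47407209873199463, -0.2689542770385742, 0.0114827211946249))
M (64, array([ 0.4622, -0.15  ,  0.0713]), (0.4621916115283966, -0.15020595490932465, 0.012711916118860245))
roof 3749 [0.6222 0.0489 0.1268] [ 0.5158 -0.0689  0.1201] [0.7139 0.1736 0.1358]
0.5924418568611145 0.052398305386304855 0.1224859207868576
knob 97 [0.5915 0.0518 0.1702] [0.5698 0.0431 0.16  ] [0.616  0.0607 0.1762] [87.732  88.2165 85.2887]
((0.5926390886306763, 0.05237998440861702), (0.014496946707367897, 0.04601489380002022), 82.76473999023438)
```

View pics/car.png

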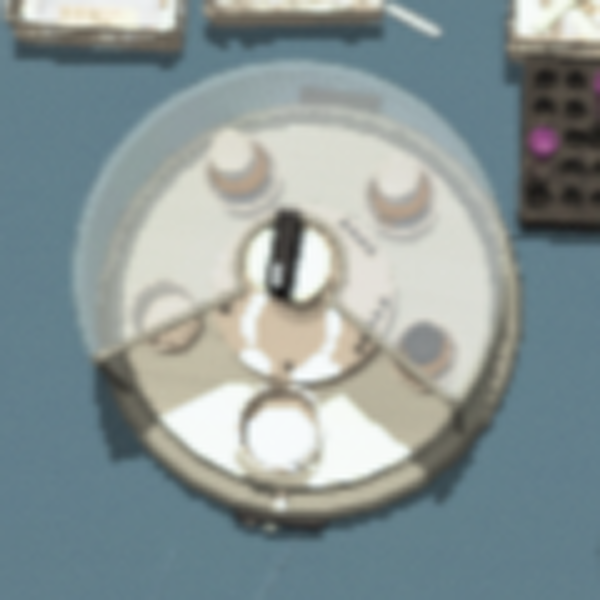

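```bash
cat > plan.py <<'E'
import sys; from h import *
# plan.py x y z yaw : remaining shift/turn in row units (tool down, yaw of tool x)
x,y,z,yaw=map(float,sys.argv[1:5]); s=readout.read_state(); R=np.array(s["tcp_rot"])
a=np.radians(yaw); G=np.array([[np.cos(a),np.sin(a),0],[np.sin(a),-np.cos(a),0],[0,0,-1]])
d=R.T@(np.array([x,y,z])-s["position"]); r=cv2.Rodrigues(R.T@G)[0].ravel()
print("rows",d/.2,r/np.pi,"| dist",np.linalg.norm(d),"deg",np.degrees(np.linalg.norm(r)),"pos",s["position"],"F",s["force"],"open",s["opening"],"gf",s["grasp_force"],"t",s["time_s"])
E
python3 -m pendant '[[1,-0.516,0,0,0,0,-1],[1,-0.516,0,0,0,0,-1],[1,-0.516,0,0,0,0,-1],[1,-0.516,0,0,0,0,-1],[1,-0.516,0,0,0,0,-1]]'
python3 -m pendant '[[1,-0.516,0,0,0,0,-1],[1,-0.516,0,0,0,0,-1],[1,-0.516,0,0,0,0,-1],[1,-0.516,0,0,0,0,-1],[1,-0.516,0,0,0,0,-1]]'
python3 plan.py .590 -.2285 .25 -7.2
```

```text
time_s: 1.2
position: [0.3146, -0.4603, 0.2924]
tcp_rot: [[0.974, 0.227, 0.001], [0.227, -0.974, 0.002], [0.001, -0.002, -1.0]]
force: [-0.1, -0.3, 0.7]
opening: 0.999
grasp_force: 0.0
time_s: 1.7
position: [0.4864, -0.315, 0.2925]
tcp_rot: [[0.974, 0.228, 0.001], [0.228, -0.974, 0.001], [0.001, -0.0, -1.0]]
force: [-0.4, -0.1, 0.4]
opening: 0.999
grasp_force: 0.0
rows [ 0.6026 -0.3028  0.2133] [-0.0001 -0.0004  0.1132] | dist 0.1414603760079972 deg 20.375103400036995 pos [ 0.4864 -0.315   0.2925] F [-0.4435 -0.1318  0.4326] open 0.9988621735180323 gf 0.0 t 1.7
```

```bash
python3 -m pendant '[[0.6,-0.3,0.2,0,0,0.113,-1],[0.6,-0.3,0.2,0,0,0.113,-1],[0.6,-0.3,0.2,0,0,0.113,-1],[0.6,-0.3,0.2,0,0,0.113,-1],[0.6,-0.3,0.2,0,0,0.113,-1]]' | head -2
python3 - <<'E'
from h import *
p,W,K,T=cloud("wrist"); np.savez("w1.npz",p=p,W=W); save(p,"w1.png")
print(readout.read_state()["position"],T)
def blob(c,r,z0,z1):
    d=np.hypot(W[...,0]-c[0],W[...,1]-c[1]); m=(d<r)&(W[...,2]>z0)&(W[...,2]<z1)
    q=W[m]
    if len(q)<9: return len(q)
    return len(q),q.mean(0),cv2.minEnclosingCircle(q[:,:2].astype(np.float32))
for n,c,h in [("L",(.590,-.2285),.082),("S",(.474,-.269),.066),("M",(.462,-.150),.073)]: print(n,blob(c,.03,h-.006,h+.008))
E
```

```text
time_s: 2.2
position: [0.5877, -0.2315, 0.2516]
[ 0.5872 -0.2325  0.2521] [[-0.1258 -0.9602 -0.2494  0.6563]
 [-0.9921  0.1212  0.0337 -0.2406]
 [-0.0021  0.2516 -0.9678  0.344 ]
 [ 0.      0.      0.      1.    ]]
L (807, array([ 0.593 , -0.2263,  0.0816]), ((0.5922202467918396, -0.22617709636688232), 0.015592122450470924))
S (348, array([ 0.4776, -0.267 ,  0.0658]), ((0.47610366344451904, -0.2672428488731384), 0.011620668694376945))
M (125, array([ 0.4746, -0.1499,  0.0714]), ((0.4697422385215759, -0.1484958678483963), 0.012012086808681488))
```

View pics/w1.png

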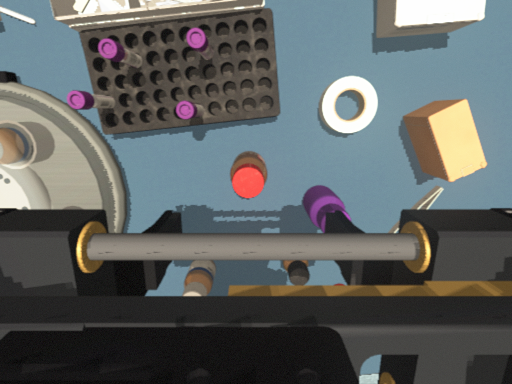

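The wrist view shows the large bottle's red cap at (247,180), the purple one at (325,205), and the rack well clear behind.

```bash
python3 plan.py .5913 -.227 .134 -7.2
```

```text
rows [ 0.0173 -0.0298  0.5907] [ 0.0001  0.0002 -0.0004] | dist 0.11834470213248333 deg 0.08267374391906795 pos [ 0.5872 -0.2325  0.2521] F [-0.0378  0.1602  0.3601] open 1.0000380831254367 gf 0.0 t 2.25
```

```bash
python3 -m pendant '[[0.017,-0.03,0.2,0,0,0,-1],[0.017,-0.03,0.4,0,0,0,-1],[0.017,-0.03,0.5,0,0,0,-1],[0.017,-0.03,0.59,0,0,0,-1],[0.017,-0.03,0.59,0,0,0,-1],[0.017,-0.03,0.59,0,0,0,-1]]' | head -2
python3 -m pendant '[[0,0,0,0,0,0,1],[0,0,0,0,0,0,1],[0,0,0,0,0,0,1],[0,0,0,0,0,0,1],[0,0,0,0,0,0,1],[0,0,0,0,0,0,1],[0,0,0,0,0,0,1],[0,0,0,0,0,0,1]]'
python3 plan.py .5913 -.227 .25 -7.2
```

```text
time_s: 2.85
position: [0.5911, -0.2283, 0.1349]
time_s: 3.65
position: [0.5915, -0.2269, 0.1342]
tcp_rot: [[0.992, -0.128, -0.0], [-0.128, -0.992, 0.0], [-0.0, -0.0, -1.0]]
force: [-0.6, 1.0, 0.4]
opening: 0.357
grasp_force: 2.3
rows [-0.0008  0.0007 -0.5792] [-0.      0.0001 -0.0008] | dist 0.11584430969255372 deg 0.14160306361696354 pos [ 0.5915 -0.2269  0.1342] F [-0.6197  1.0437  0.39  ] open 0.35677569123318686 gf 2.2785724326968193 t 3.65
```

```bash
python3 -m pendant '[[0,0,0,0,0,0,1],[0,0,0,0,0,0,1],[0,0,-0.1,0,0,0,1],[0,0,-0.3,0,0,0,1],[0,0,-0.5,0,0,0,1],[0,0,-0.7,0,0,0,1],[0,0,-0.83,0,0,0,1],[0,0,-0.83,0,0,0,1]]'
python3 plan.py .43 .073 .30 -7.2
```

```text
time_s: 4.45
position: [0.5934, -0.228, 0.305]
tcp_rot: [[0.992, -0.128, 0.009], [-0.128, -0.992, -0.005], [0.009, 0.004, -1.0]]
force: [0.3, -0.2, -1.1]
opening: 0.349
grasp_force: 30.0
rows [-1.0026 -1.3882  0.0104] [ 0.0013 -0.0029 -0.0008] | dist 0.3424811178824458 deg 0.5875371122650572 pos [ 0.5934 -0.228   0.305 ] F [ 0.257  -0.2119 -1.1146] open 0.34883741838701554 gf 29.99861866235733 t 4.45
```

```bash
python3 -m pendant '[[-0.15,-0.2,0,0,0,0,1],[-0.3,-0.4,0,0,0,0,1],[-0.45,-0.6,0,0,0,0,1],[-0.6,-0.8,0,0,0,0,1],[-0.7,-0.95,0,0,0,0,1],[-0.7,-1,0,0,0,0,1]]' | head -2
python3 -m pendant '[[-0.1,-0.15,0,0,0,0,1],[-0.2,-0.3,0,0,0,0,1],[-0.27,-0.36,0,0,0,0,1],[-0.3,-0.38,0,0,0,0,1],[-0.3,-0.38,0,0,0,0,1],[-0.3,-0.38,0,0,0,0,1]]' | head -2
python3 - <<'E'
from h import *
p,W,K,T=cloud("wrist"); np.savez("w2.npz",p=p,W=W,K=K,T=T); save(p,"w2.png")
m=(W[...,2]>.16)&(W[...,2]<.185)&(np.hypot(W[...,0]-.5925,W[...,1]-.0524)<.04)
q=W[m]; print("knob",len(q))
if len(q)>20: print(q.mean(0),cv2.minAreaRect(q[:,:2].astype(np.float32)))
b=np.array([.5112,.0627])
d=np.hypot(W[...,0]-b[0],W[...,1]-b[1])
m=(d<.03)&(W[...,2]>.028)&(W[...,2]<.042); q=W[m]; print("floor",len(q))
if len(q)>20: print(q.mean(0),cv2.minEnclosingCircle(q[:,:2].astype(np.float32)))
print(readout.read_state()["position"])
E
```

```text
time_s: 5.05
position: [0.4735, -0.0071, 0.2984]
time_s: 5.65
position: [0.4295, 0.0715, 0.3003]
knob 125
[0.5722 0.0574 0.1661] ((0.5727516412734985, 0.05732371285557747), (0.013592259958386421, 0.002962446305900812), 85.83851623535156)
floor 1380
[0.5113 0.0625 0.035 ] ((0.5111797451972961, 0.06264963001012802), 0.03004724159836769)
[0.4296 0.0713 0.3003]
```

View pics/w2.png

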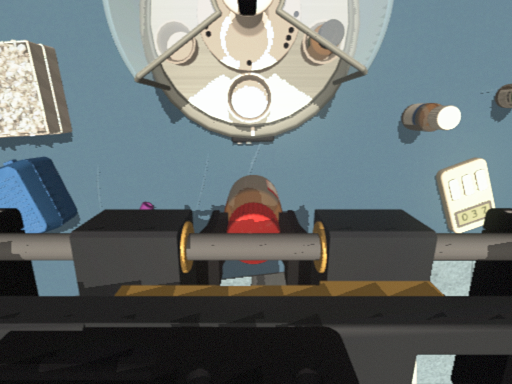

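The wrist view shows bay 1 empty in the window at (250,98), with one dot at (249,62), and the bottle held upright.

Run:
```python
from h import *
from scipy.optimize import least_squares
for fn in ["w2.npz","top.npz"]:
    W=np.load(fn)["W"]; b=np.array([.5112,.0627])
    d=np.hypot(W[...,0]-b[0],W[...,1]-b[1]); m=(d<.04)
    print(fn,np.histogram(W[m][:,2],bins=np.arange(.02,.08,.004))[0])
    for lo,hi in [(.06,.068),(.03,.04)]:
        q=W[m&(W[...,2]>lo)&(W[...,2]<hi)]
        if len(q)<8: continue
        a=np.degrees(np.arctan2(q[:,1]-b[1],q[:,0]-b[0])); dd=np.hypot(*(q[:,:2]-b).T)
        # inner edge per sector for rim, outer edge for floor
        e=[]
        for k in range(-180,180,15):
            s=(a>=k)&(a<k+15)
            if s.sum()<1: continue
            i=np.where(s)[0]; e.append(q[i[(dd[i].argmin() if lo>.05 else dd[i].argmax())]][:2])
        e=np.array(e); f=least_squares(lambda x:np.hypot(*(e-x[:2]).T)-x[2],[*b,.022],loss="soft_l1",f_scale=.001)
        print(lo,len(q),f.x,np.hypot(*(e-f.x[:2]).T))
```

```text
w2.npz [ 148  188   29 2046  185   29   50   47   39  207  463  299    0    0]
0.06 762 [0.5135 0.0656 0.023 ] [0.0232 0.0234 0.023  0.0233 0.0234 0.0228 0.0228 0.023  0.0224 0.0231
 0.0232 0.0233 0.023  0.023  0.0232 0.0231 0.0232 0.0234 0.0229 0.0225
 0.0229 0.0229 0.0229 0.0232]
0.03 2250 [0.5132 0.0626 0.0384] [0.0302 0.0331 0.0381 0.0409 0.0407 0.04   0.0397 0.0391 0.0387 0.0383
 0.0338 0.0289 0.0314 0.0381 0.0382 0.0387 0.0394 0.0398 0.0402 0.0407
 0.0396 0.0336 0.0306 0.0297]
top.npz [ 28  24 114 185  54  19  10   5  14  32  52  33   2   0]
0.06 85 [0.5109 0.0623 0.0241] [0.0238 0.0221 0.0232 0.0244 0.024  0.0244 0.0242 0.0235 0.0348 0.0243
 0.0241 0.0242 0.0239 0.0218 0.0231 0.0249 0.0232 0.0254 0.024  0.0241
 0.0239 0.0255 0.0247]
0.03 321 [0.5119 0.0625 0.0387] [0.0294 0.0318 0.0387 0.0402 0.0394 0.0396 0.0395 0.0385 0.0391 0.0392
 0.0212 0.0217 0.0225 0.0392 0.0396 0.0377 0.0397 0.0399 0.0386 0.0403
 0.0402 0.0325 0.0296 0.0395]
```

```bash
python3 plan.py .5126 .0645 .215 -7.2
```

```text
rows [ 0.4153 -0.0198  0.4271] [ 0.0001 -0.0005 -0.0012] | dist 0.11921851576642711 deg 0.22914636922464562 pos [0.4296 0.0713 0.3003] F [-0.5333  0.2844 -1.1079] open 0.351162295219596 gf 29.998960196971893 t 5.7
```

```bash
python3 -m pendant '[[0.2,-0.01,0,0,0,0,1],[0.35,-0.02,0,0,0,0,1],[0.415,-0.02,0.1,0,0,0,1],[0.415,-0.02,0.25,0,0,0,1],[0.415,-0.02,0.38,0,0,0,1],[0.415,-0.02,0.427,0,0,0,1],[0.415,-0.02,0.427,0,0,0,1],[0.415,-0.02,0.427,0,0,0,1]]' | head -2
python3 plan.py .5126 .0645 .170 -7.2
```

```text
time_s: 6.5
position: [0.5122, 0.0652, 0.2155]
rows [0.0018 0.0032 0.2276] [-0.     -0.0006 -0.001 ] | dist 0.04553075484632817 deg 0.2140376392814337 pos [0.5122 0.0652 0.2155] F [ 0.317   0.0111 -0.6492] open 0.34995436116742 gf 29.998895823955536 t 6.5
```

```bash
python3 -m pendant '[[0.002,0.003,0.03,0,0,0,1],[0.002,0.003,0.06,0,0,0,1],[0.002,0.003,0.09,0,0,0,1],[0.002,0.003,0.12,0,0,0,1],[0.002,0.003,0.15,0,0,0,1],[0.002,0.003,0.18,0,0,0,1],[0.002,0.003,0.2,0,0,0,1],[0.002,0.003,0.2,0,0,0,1]]'
python3 plan.py .5126 .0645 .169 -7.2
```

```text
time_s: 7.3
position: [0.5114, 0.065, 0.1741]
tcp_rot: [[0.992, -0.128, -0.001], [-0.128, -0.992, 0.0], [-0.001, 0.0, -1.0]]
force: [0.9, -0.2, -1.6]
opening: 0.353
grasp_force: 30.0
rows [0.0064 0.0019 0.0257] [ 0.      0.0003 -0.0008] | dist 0.005313615554376811 deg 0.16153365547532483 pos [0.5114 0.065  0.1741] F [ 0.8759 -0.1899 -1.6411] open 0.3527003282794959 gf 29.998745620250702 t 7.3
```

```bash
python3 -m pendant '[[0.004,0,0.01,0,0,0,1],[0.004,0,0.018,0,0,0,1],[0.004,0,0.023,0,0,0,1],[0.004,0,0.026,0,0,0,1],[0.004,0,0.026,0,0,0,1],[0.004,0,0.026,0,0,0,1]]'
```

```text
time_s: 7.9
position: [0.5123, 0.0649, 0.1697]
tcp_rot: [[0.992, -0.128, 0.0], [-0.128, -0.992, -0.0], [0.0, 0.0, -1.0]]
force: [-0.4, 0.0, -0.6]
opening: 0.346
grasp_force: 30.0
```

```bash
python3 -m pendant '[[0,0,0.004,0,0,0,1],[0,0,0.007,0,0,0,1],[0,0,0.01,0,0,0,1],[0,0,0.01,0,0,0,1]]'
```

```text
time_s: 8.3
position: [0.5126, 0.065, 0.169]
tcp_rot: [[0.992, -0.128, 0.001], [-0.128, -0.992, -0.0], [0.001, -0.0, -1.0]]
force: [-1.7, 0.1, 9.6]
opening: 0.349
grasp_force: 30.0
```

Seated at the expected height (z 0.169, 9.6 N of contact). Release, then retreat.

```bash
python3 -m pendant '[[0,0,-0.004,0,0,0,-0.3],[0,0,-0.004,0,0,0,-0.3],[0,0,-0.004,0,0,0,-0.3],[0,0,-0.004,0,0,0,-0.3],[0,0,-0.03,0,0,0,-0.3],[0,0,-0.1,0,0,0,-0.3],[0,0,-0.3,0,0,0,-0.3],[0,0,-0.5,0,0,0,-0.3]]'
python3 plan.py .4295 .073 .30 -7.2
```

```text
time_s: 9.1
position: [0.5117, 0.065, 0.2682]
tcp_rot: [[0.992, -0.128, -0.003], [-0.128, -0.992, 0.0], [-0.003, 0.0, -1.0]]
force: [0.7, 0.7, -0.0]
opening: 0.651
grasp_force: 0.0
rows [-0.4133  0.0128 -0.158 ] [ 0.      0.0009 -0.0009] | dist 0.08853246169919554 deg 0.22367446147955433 pos [0.5117 0.065  0.2682] F [ 0.7101  0.7197 -0.0465] open 0.6510180526271507 gf 0.0 t 9.1
```

```bash
python3 -m pendant '[[-0.1,0.003,-0.16,0,0,0,-0.3],[-0.25,0.01,-0.16,0,0,0,-0.3],[-0.37,0.013,-0.16,0,0,0,-0.3],[-0.413,0.013,-0.16,0,0,0,-0.3],[-0.413,0.013,-0.16,0,0,0,-0.3],[-0.413,0.013,-0.16,0,0,0,-0.3]]'|head -2
cat > cap.py <<'E'
from h import *
import sys
from scipy.optimize import least_squares
n,x,y,lo,hi=sys.argv[1],*map(float,sys.argv[2:6])
p,W,K,T=cloud("wrist"); save(p,n+".png"); np.savez(n+".npz",p=p,W=W,K=K,T=T)
m=(np.hypot(W[...,0]-x,W[...,1]-y)<.03)&(W[...,2]>lo)&(W[...,2]<hi); q=W[m]
print(len(q),q.mean(0),np.percentile(q[:,2],[5,50,95]),cv2.minEnclosingCircle(q[:,:2].astype(np.float32)))
E
python3 cap.py w3 .5135 .0656 .105 .13
python3 plan.py .5935 .0535 .30 -7.2
```

```text
time_s: 9.7
position: [0.4315, 0.0728, 0.2999]
867 [0.5133 0.0656 0.1168] [0.1155 0.1168 0.118 ] ((0.5133008360862732, 0.06551779806613922), 0.015385454520583153)
rows [ 0.8147 -0.0084  0.0004] [-0.     -0.0006 -0.0009] | dist 0.16293995578480874 deg 0.18963111028701354 pos [0.4317 0.0727 0.2998] F [ 0.4169 -0.8778 -0.2458] open 0.6504357022712507 gf 0.0 t 9.75
```

View pics/w3.png

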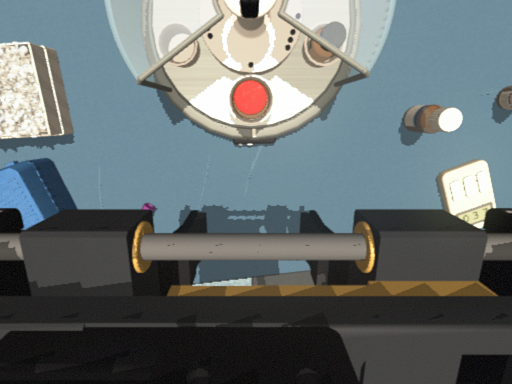

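Bay 1's bottle is home, with its red cap at (252,98) and its top at z 0.117. The knob is next.

```bash
python3 -m pendant '[[0.2,0,0,0,0,0,-0.3],[0.44,-0.005,0,0,0,0,-0.3],[0.67,-0.01,0,0,0,0,-0.3],[0.78,-0.013,0,0,0,0,-0.3],[0.816,-0.013,0.05,0,0,0,-0.3],[0.816,-0.013,0.15,0,0,0,-0.3],[0.816,-0.013,0.2,0,0,0,-0.3],[0.816,-0.013,0.2,0,0,0,-0.3]]'|head -2
python3 plan.py .5939 .0545 .215 -7.2; python3 -c "
from h import *; print(readout.read_state()['joint_positions'])"
```

```text
time_s: 10.55
position: [0.5903, 0.0549, 0.2571]
rows [ 0.0195 -0.0005  0.2102] [ 0.0001  0.002  -0.0008] | dist 0.04222164791507559 deg 0.39315326226211805 pos [0.5903 0.0549 0.2571] F [ 0.3935 -0.5    -0.2857] open 0.6526543308012682 gf 0.0 t 10.55
[-5.4814 30.2478 88.6788 -0.0003 61.4393 91.8629]
```

```bash
python3 -m pendant '[[0.013,0,0.07,0,0,0,-0.3],[0.015,0,0.15,0,0,0,-0.3],[0.017,0,0.21,0,0,0,-0.3],[0.017,0,0.21,0,0,0,-0.3],[0.017,0,0.21,0,0,0,-0.3]]'
python3 -m pendant '[[0,0,0,0,0,0,1],[0,0,0,0,0,0,1],[0,0,0,0,0,0,1],[0,0,0,0,0,0,1],[0,0,0,0,0,0,1],[0,0,0,0,0,0,1],[0,0,0,0,0,0,1],[0,0,0,0,0,0,1]]'
python3 plan.py .5939 .0545 .215 64.8
```

```text
time_s: 11.05
position: [0.5957, 0.0543, 0.2176]
tcp_rot: [[0.992, -0.128, -0.0], [-0.128, -0.992, 0.0], [-0.0, -0.0, -1.0]]
force: [-0.0, -0.1, 1.0]
opening: 0.648
grasp_force: 0.0
time_s: 11.85
position: [0.5957, 0.0543, 0.2177]
tcp_rot: [[0.992, -0.128, 0.0], [-0.128, -0.992, 0.0], [0.0, -0.0, -1.0]]
force: [0.3, 0.8, 0.7]
opening: 0.157
grasp_force: 30.0
rows [-0.0089 -0.0001  0.0135] [-0.     -0.     -0.4008] | dist 0.003240332494875303 deg 72.14740047308385 pos [0.5957 0.0543 0.2177] F [0.2755 0.7957 0.7376] open 0.15716868494766392 gf 29.99989236239344 t 11.85
```

```bash
python3 -m pendant '[[0,-0.001,0,0,0,-0.04,1],[-0.001,-0.003,0,0,0,-0.08,1],[-0.001,-0.004,0,0,0,-0.12,1],[-0.002,-0.006,0,0,0,-0.165,1],[-0.003,-0.007,0,0,0,-0.21,1],[-0.003,-0.008,0,0,0,-0.255,1],[-0.004,-0.008,0,0,0,-0.3,1],[-0.005,-0.008,0,0,0,-0.34,1]]'
python3 plan.py .5944 .0562 .2175 64.8
```

```text
time_s: 12.65
position: [0.5949, 0.056, 0.2177]
tcp_rot: [[0.586, 0.81, 0.0], [0.81, -0.586, 0.0], [0.0, -0.0, -1.0]]
force: [-0.3, 0.1, 0.4]
opening: 0.163
grasp_force: 30.0
rows [-0.0008 -0.0027  0.001 ] [-0.     -0.0001 -0.0593] | dist 0.0005946884612734263 deg 10.665681414929088 pos [0.5949 0.056  0.2177] F [-0.3147  0.0997  0.3749] open 0.16276018044931018 gf 30.004198579117656 t 12.65
```

```bash
python3 -m pendant '[[0,0,0,0,0,-0.03,1],[0,-0.002,0,0,0,-0.05,1],[0,-0.002,0,0,0,-0.06,1],[0,-0.002,0,0,0,-0.06,1],[0,-0.002,0,0,0,-0.06,1]]'
python3 -m pendant '[[0,0,0,0,0,0,-0.3],[0,0,0,0,0,0,-0.3],[0,0,0,0,0,0,-0.3],[0,0,0,0,0,0,-0.3],[0,0,-0.1,0,0,0,-0.3],[0,0,-0.25,0,0,0,-0.3],[0,0,-0.42,0,0,0,-0.3],[0,0,-0.42,0,0,0,-0.3]]'
python3 plan.py .4315 .0728 .30 -7.2
```

```text
time_s: 13.15
position: [0.5946, 0.0562, 0.2177]
tcp_rot: [[0.428, 0.904, 0.0], [0.904, -0.428, -0.0], [0.0, 0.0, -1.0]]
force: [-0.2, 0.1, 0.4]
opening: 0.159
grasp_force: 30.0
time_s: 13.95
position: [0.5972, 0.0561, 0.3067]
tcp_rot: [[0.428, 0.904, 0.011], [0.904, -0.428, -0.001], [0.004, 0.01, -1.0]]
force: [1.1, 0.5, 0.7]
opening: 0.641
grasp_force: 0.0
rows [-0.2791 -0.7848  0.0244] [ 0.002  -0.003   0.3992] | dist 0.16666671783921955 deg 71.8549910593575 pos [0.5972 0.0561 0.3067] F [1.0602 0.4702 0.6522] open 0.6407103950539016 gf 0.0 t 13.95
```

```bash
python3 -m pendant '[[-0.04,-0.1,0,0,0,0.045,-0.3],[-0.08,-0.2,0,0,0,0.09,-0.3],[-0.12,-0.3,0,0,0,0.135,-0.3],[-0.15,-0.4,0,0,0,0.18,-0.3],[-0.19,-0.5,0.01,0,0,0.225,-0.3],[-0.22,-0.62,0.02,0,0,0.27,-0.3],[-0.25,-0.72,0.02,0,0,0.315,-0.3],[-0.28,-0.785,0.024,0,0,0.36,-0.3]]' |head -2
python3 -m pendant '[[0,0,0,0,0,0.035,-0.3],[0,0,0,0,0,0.04,-0.3],[0,0,0,0,0,0.04,-0.3]]'|head -3
python3 - <<'E'
from h import *
from scipy.optimize import least_squares
p,W,K,T=cloud("wrist"); np.savez("w4.npz",p=p,W=W,K=K,T=T); save(p,"w4.png"); b=np.array([.5133,.0655])
d=np.hypot(W[...,0]-b[0],W[...,1]-b[1])
q=W[(d<.035)&(W[...,2]>.06)&(W[...,2]<.068)]
for it in range(2):
    a=np.degrees(np.arctan2(q[:,1]-b[1],q[:,0]-b[0])); dd=np.hypot(*(q[:,:2]-b).T); e=[]
    for k in range(-180,180,15):
        i=np.where((a>=k)&(a<k+15))[0]
        if len(i): e.append(q[i[dd[i].argmin()]][:2])
    e=np.array(e); f=least_squares(lambda x:np.hypot(*(e-x[:2]).T)-x[2],[*b,.018],loss="soft_l1",f_scale=.001)
    print(len(q),f.x,np.hypot(*(e-f.x[:2]).T)); b=f.x[:2]
E
python3 plan.py .476 -.267 .30 -7.2
```

```text
time_s: 14.75
position: [0.4265, 0.0732, 0.2962]
time_s: 15.05
position: [0.4288, 0.0727, 0.2967]
tcp_rot: [[0.992, -0.126, -0.0], [-0.126, -0.992, 0.0], [-0.0, -0.0, -1.0]]
565 [0.5134 0.0653 0.018 ] [0.0182 0.0181 0.0185 0.0168 0.0177 0.0185 0.018  0.0177 0.0179 0.0179
 0.0183 0.0183 0.0179 0.018  0.0179 0.0179 0.0179 0.0178 0.0181 0.0182
 0.018  0.0182 0.0178 0.0176]
565 [0.5133 0.0653 0.018 ] [0.0182 0.0181 0.0185 0.0167 0.0177 0.0185 0.0181 0.0177 0.018  0.018
 0.0183 0.0183 0.0179 0.018  0.0179 0.0179 0.0179 0.0178 0.0181 0.0182
 0.018  0.0181 0.0175 0.0184]
rows [ 0.4475  1.6553 -0.0165] [ 0.     -0.     -0.0003] | dist 0.3429589211111333 deg 0.04537533912935365 pos [0.429  0.0727 0.2967] F [-0.3013  0.5169 -0.6056] open 0.650519101018702 gf 0.0 t 15.1
```

View pics/w4.png

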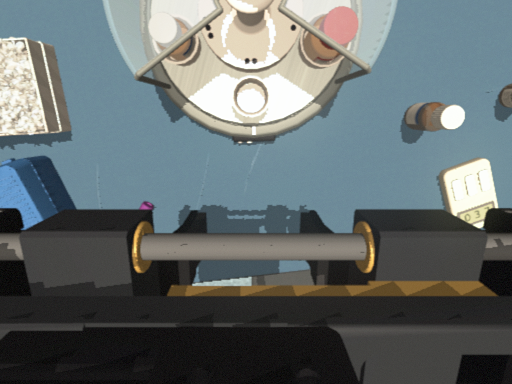

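Bay 2 (two dots at (250,60)) stands at the middle of the window at (250,98), its centre within 0.3 mm of where bay 1 stood. The small bottle is next.

```bash
python3 -m pendant '[[0.06,0.22,0,0,0,0,-0.3],[0.12,0.44,0,0,0,0,-0.3],[0.18,0.66,0,0,0,0,-0.3],[0.24,0.88,0,0,0,0,-0.3],[0.27,1,0,0,0,0,-0.3]]' |head -2
python3 -m pendant '[[0.06,0.22,0,0,0,0,-0.3],[0.12,0.44,0,0,0,0,-0.3],[0.17,0.62,0,0,0,0,-0.3],[0.175,0.66,0,0,0,0,-0.3],[0.175,0.66,0,0,0,0,-0.3],[0.175,0.66,0,0,0,0,-0.3]]' |head -2
python3 cap.py w5 .476 -.267 .06 .072; python3 plan.py .4752 -.268 .121 -7.2
```

```text
time_s: 15.6
position: [0.4579, -0.1363, 0.2969]
time_s: 16.2
position: [0.474, -0.2667, 0.2963]
306 [ 0.4766 -0.2674  0.0662] [0.0641 0.0664 0.0676] ((0.47602325677871704, -0.2671819031238556), 0.011499619111418724)
rows [0.0082 0.0094 0.8773] [-0.0005  0.0005 -0.0003] | dist 0.17547753509957234 deg 0.1402771323025208 pos [ 0.4741 -0.2662  0.2965] F [-0.2201 -0.3043 -0.1498] open 0.6518013528835832 gf 0.0 t 16.25
```

```bash
python3 -m pendant '[[0.008,0.007,0.2,0,0,0,-0.3],[0.008,0.007,0.4,0,0,0,-0.3],[0.008,0.007,0.6,0,0,0,-0.3],[0.008,0.007,0.75,0,0,0,-0.3],[0.008,0.007,0.84,0,0,0,-0.3],[0.008,0.007,0.877,0,0,0,-0.3],[0.008,0.007,0.877,0,0,0,-0.3],[0.008,0.007,0.877,0,0,0,-0.3]]' |head -2
python3 -m pendant '[[0,0,0,0,0,0,1],[0,0,0,0,0,0,1],[0,0,0,0,0,0,1],[0,0,0,0,0,0,1],[0,0,0,0,0,0,1],[0,0,0,0,0,0,1],[0,0,0,0,0,0,1],[0,0,0,0,0,0,1]]'
```

```text
time_s: 17.05
position: [0.4765, -0.2692, 0.1224]
time_s: 17.85
position: [0.476, -0.2696, 0.1216]
tcp_rot: [[0.992, -0.128, 0.0], [-0.128, -0.992, -0.0], [0.0, 0.0, -1.0]]
force: [0.6, 0.6, 1.4]
opening: 0.259
grasp_force: 30.0
```

```bash
python3 -m pendant '[[0,0,-0.1,0,0,0,1],[0,0,-0.3,0,0,0,1],[0,0,-0.5,0,0,0,1],[0,0,-0.7,0,0,0,1],[0,0,-0.85,0,0,0,1],[0,0,-0.9,0,0,0,1]]' |head -2
python3 -m pendant '[[-0.06,-0.22,0,0,0,0,1],[-0.12,-0.44,0,0,0,0,1],[-0.18,-0.66,0,0,0,0,1],[-0.24,-0.88,0,0,0,0,1],[-0.27,-1,0,0,0,0,1]]' |head -2
python3 plan.py .43 .073 .30 -7.2
```

```text
time_s: 18.45
position: [0.477, -0.2703, 0.3047]
time_s: 18.95
position: [0.4454, -0.0608, 0.2998]
rows [-0.1608 -0.654   0.0014] [-0.0007  0.0017 -0.0003] | dist 0.1346932160414613 deg 0.3303142548750889 pos [ 0.4454 -0.0608  0.2998] F [ 0.8887 -0.4775 -0.5681] open 0.2558644671549359 gf 29.964971244335175 t 18.95
```

```bash
python3 -m pendant '[[-0.06,-0.22,0,0,0,0,1],[-0.12,-0.44,0,0,0,0,1],[-0.16,-0.62,0,0,0,0,1],[-0.16,-0.65,0,0,0,0,1],[-0.16,-0.65,0,0,0,0,1],[-0.16,-0.65,0,0,0,0,1]]' |head -2
python3 - <<'E'
from h import *
p,W,K,T=cloud("wrist"); save(p,"w6.png"); s=readout.read_state(); P=s["position"]
m=(np.hypot(W[...,0]-P[0],W[...,1]-P[1])<.03)&(abs(W[...,2]-(P[2]-.056))<.006); q=W[m]
print(P,len(q)); 
if len(q)>9: print(q.mean(0)-P,np.array(cv2.minEnclosingCircle(q[:,:2].astype(np.float32))[0])-P[:2])
E
python3 plan.py .5132 .0645 .20 -7.2
```

```text
time_s: 19.55
position: [0.4329, 0.0682, 0.3009]
[0.4331 0.0678 0.301 ] 799
[ 0.0085 -0.0006 -0.0561] [ 0.0116 -0.001 ]
rows [ 0.3998 -0.0355  0.5047] [ 0.0002  0.0002 -0.0012] | dist 0.12895956667556185 deg 0.21711468825087044 pos [0.4331 0.0678 0.301 ] F [ 0.0142 -0.0718 -1.3323] open 0.2568942314890806 gf 29.970375895500183 t 19.6
```

```bash
python3 -m pendant '[[0.2,-0.018,0,0,0,0,1],[0.34,-0.03,0,0,0,0,1],[0.4,-0.036,0.1,0,0,0,1],[0.4,-0.036,0.25,0,0,0,1],[0.4,-0.036,0.38,0,0,0,1],[0.4,-0.036,0.48,0,0,0,1],[0.4,-0.036,0.505,0,0,0,1],[0.4,-0.036,0.505,0,0,0,1]]' | head -2
python3 plan.py .5132 .0645 .158 -7.2
```

```text
time_s: 20.4
position: [0.5131, 0.0646, 0.1997]
rows [0.0011 0.0001 0.2085] [ 0.0001  0.0006 -0.0014] | dist 0.041698334662350844 deg 0.278797435050937 pos [0.5131 0.0646 0.1997] F [-0.213   0.2315 -0.6278] open 0.26146613382995143 gf 29.968401789665222 t 20.4
```

```bash
python3 -m pendant '[[0,0,0.03,0,0,0,1],[0,0,0.06,0,0,0,1],[0,0,0.09,0,0,0,1],[0,0,0.12,0,0,0,1],[0,0,0.15,0,0,0,1],[0,0,0.18,0,0,0,1],[0,0,0.195,0,0,0,1],[0,0,0.195,0,0,0,1]]'
```

```text
time_s: 21.2
position: [0.5129, 0.0657, 0.1608]
tcp_rot: [[0.992, -0.128, -0.001], [-0.128, -0.992, 0.0], [-0.001, 0.0, -1.0]]
force: [1.0, -1.1, -0.8]
opening: 0.256
grasp_force: 30.0
```

```bash
python3 -m pendant '[[0,0,0.006,0,0,0,1],[0,0,0.012,0,0,0,1],[0,0,0.018,0,0,0,1],[0,0,0.021,0,0,0,1],[0,0,0.021,0,0,0,1],[0,0,0.021,0,0,0,1]]'
```

```text
time_s: 21.8
position: [0.5131, 0.0658, 0.1573]
tcp_rot: [[0.992, -0.128, 0.0], [-0.128, -0.992, 0.0], [0.0, -0.0, -1.0]]
force: [0.6, -0.7, -1.6]
opening: 0.254
grasp_force: 30.0
```

```bash
python3 -m pendant '[[0,0,0.003,0,0,0,1],[0,0,0.006,0,0,0,1],[0,0,0.008,0,0,0,1],[0,0,0.008,0,0,0,1]]'
```

```text
time_s: 22.2
position: [0.5135, 0.0658, 0.1564]
tcp_rot: [[0.992, -0.128, 0.001], [-0.128, -0.992, -0.0], [0.001, -0.0, -1.0]]
force: [-0.2, 0.1, 5.3]
opening: 0.258
grasp_force: 30.0
```

Contact at the expected height. Release, retreat and check.

```bash
python3 -m pendant '[[0,0,-0.002,0,0,0,-0.3],[0,0,-0.002,0,0,0,-0.3],[0,0,-0.002,0,0,0,-0.3],[0,0,-0.002,0,0,0,-0.3],[0,0,-0.03,0,0,0,-0.3],[0,0,-0.1,0,0,0,-0.3],[0,0,-0.3,0,0,0,-0.3],[0,0,-0.5,0,0,0,-0.3]]' | head -2
python3 -m pendant '[[-0.1,0.003,-0.2,0,0,0,-0.3],[-0.25,0.01,-0.22,0,0,0,-0.3],[-0.37,0.013,-0.22,0,0,0,-0.3],[-0.413,0.013,-0.22,0,0,0,-0.3],[-0.413,0.013,-0.22,0,0,0,-0.3],[-0.413,0.013,-0.22,0,0,0,-0.3]]'
python3 cap.py w7 .5133 .0653 .09 .115
```

```text
time_s: 23.0
position: [0.5124, 0.0658, 0.2562]
time_s: 23.6
position: [0.4321, 0.0735, 0.2998]
tcp_rot: [[0.992, -0.128, 0.002], [-0.128, -0.992, -0.0], [0.002, -0.0, -1.0]]
force: [0.3, -0.7, 1.0]
opening: 0.648
grasp_force: 0.0
430 [0.5131 0.0672 0.1014] [0.1002 0.1014 0.1027] ((0.5132178068161011, 0.06708776205778122), 0.011484816670417786)
```

View pics/w7.png

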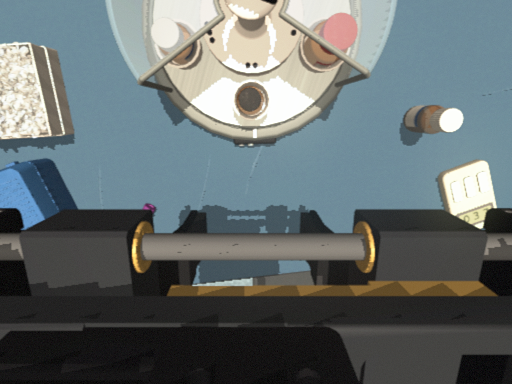

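The small bottle is home, with its top at z 0.101 and its cap at (252,98). A quick check that the rotor has not shifted.

Run:
```python
from h import *
from scipy.optimize import least_squares
for n in ["w4","w7"]:
    W=np.load(n+".npz")["W"]; b=np.array([.5133,.0655]); d=np.hypot(W[...,0]-b[0],W[...,1]-b[1])
    q=W[(d<.026)&(d>.0165)&(W[...,2]>.06)&(W[...,2]<.068)][:,:2]
    f=least_squares(lambda x:np.hypot(*(q-x[:2]).T)-x[2],[*b,.02],loss="soft_l1",f_scale=.001); print(n,f.x)
    # neighbour bay caps: fixed bottle and large bottle
    m=(W[...,2]>.113)&(W[...,2]<.12)&(np.hypot(W[...,0]-.594,W[...,1]-.0545)<.115)&(np.load(n+".npz")["p"][...,0]>np.load(n+".npz")["p"][...,1]+40.)
    print(m.sum(),W[m].mean(0) if m.sum() else "")
    p=np.load(n+".npz")["p"].astype(float); v,u=np.where((p[:90,300:370,0]-p[:90,300:370,1])>50); print("red px",u.mean()+300,v.mean(),len(u))
```

```text
w4 [0.5134 0.0655 0.0197]
0 
red px 340.72557172557174 24.443866943866944 962
w7 [0.5134 0.0659 0.0197]
0 
red px 340.3024017467249 30.222707423580786 916
```

```bash
python3 -c "
from rig import bot; print(bot.hand_in())"
```

```text
the job is handed in; nothing more can be done
None
```

The job is handed in at about 24 s: the large bottle stands home in bay 1 and the small bottle in bay 2, cap tops within about 0.5 mm of the expected height, with bay 2 left in the middle of the window (rotor turned 72°).

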